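# Spin the bearing-rig wheel and brake it on its index

### The job

Check the bearing of the test rig and park its wheel: with the fingertips flick the free aluminium wheel spinning (push one of its upright pegs, say; either way round) so that it runs on briskly by itself, untouched, for at least a few seconds. Then, while it is still turning, brake it with a fingertip, without force, so that the tongue on its rim stops in the gate, between the rig's two upright posts, and finish holding it still there, the fingertip still pressing lightly on the wheel. The first stop counts (once spun, the wheel must not come to rest elsewhere and be nudged home); do not grip the pegs, and leave the other things on the bench where they are.

Things in the scene. Friction and masses are not known exactly. Their poses are not given: they have to be found in the camera images.
- rig: Bearing test rig, fixed to the bench: grey base plate 280 x 280 x 12 mm with a short pedestal in the middle that carries the wheel. Origin: centre of the plate's underside, on the bench and on the wheel's axis; z up. The gate stands on its +x side.
- wheel: Free wheel: disc 190 mm across, 6 mm thick, 0.34 to 0.59 kg. Origin: on the axis at the disc's underside, 62 mm above the bench (upper face 68); x points along the tongue, z up: its yaw is the tongue's direction. Turns without limit. Hub cap: radius 14 mm, 5 mm high. Its spindle is sprung: pressed down, the wheel sinks 0.5 mm per N (7 mm at most). Over 60 N damages it. 'Briskly' is over 1 rad/s for 2 s.
- index (a point): Tip of the index tongue, in line with a dark engraved line (r 50 to 96 mm); the only tab (16 mm wide, 15 mm long) that sticks out of the wheel's rim: 110 mm from the axis, at the upper face, 68 mm above the bench.
- gate (a point): Middle of the gate, fixed: where the tongue's tip is when it points midway between two upright square steel posts (10 x 10 mm, centred 123 mm from the axis and 27 mm to either side, clear gap 44 mm, tops 84 mm above the bench). 110 mm from the axis, 68 mm above the bench. The tongue is in the gate when its tip is within 22 mm of this point.
- peg_a (a point): Top of the peg opposite the tongue, 92 mm above the bench. One of three like upright steel pegs, 10 mm in diameter, standing 24 mm above the wheel's upper face on a circle of radius 78 mm, at 60, 180 (this one) and 300 degrees from the tongue. They turn with the wheel and sweep past whatever stands in their circle.
- peg_b (a point): Top of the like peg 60 degrees counter-clockwise (seen from above) from the tongue.
- peg_c (a point): Top of the like peg 60 degrees clockwise (seen from above) from the tongue.
- face (a point): Point of the wheel's upper face, 44 mm from the axis on the tongue's side (turns with the wheel). The face is plain from radius 14 to 73 mm; a fingertip pressed on it with a few N stops the wheel within about 0.1 s. Left alone the wheel loses some 0.15 rad/s each second plus 1/40 of its speed (both vary by a third): 3 rad/s falls to 1 rad/s in about 10 s.
- bearing: Bystander: spare bearing ring, 32 mm across, 10 mm high, loose on a corner of the base plate. Origin: centre of its underside.
- coupling: Bystander: small stepped aluminium coupling, 28 mm across, 26 mm high, loose at the edge of the base plate. Origin: centre of its underside.
- driver: Bystander: screwdriver lying beside the base plate, on its left. Origin: its underside, about mid-length.
- spanner: Bystander: wrench lying beside the base plate, on its right. Origin: its underside, about mid-length.
- grease: Bystander: closed jar, 60 mm across, 70 mm high, on the robot's right. Origin: centre of its underside.
- meter: Bystander: hand multimeter 150 x 80 x 34 mm, lying on the robot's left. Origin: centre of its underside.
- carton: Bystander: small cardboard carton 90 x 70 x 55 mm, on the robot's left. Origin: centre of its underside.

How it is judged:
By the outcome, as a careful person would: the job done as asked, in the order asked, and still so for the second after the job is handed in, while the arm keeps its last pose, push and grip.
It also fails if it takes over 61 s, if anything falls off the work surface, if the arm or the gripper's body presses on something with over 40 N, if the wrist force passes 120 N, or if a joint passes its speed limit or range.

### The arm

A 6-joint arm with a two-finger parallel gripper is mounted at the origin on the work surface. World frame = base frame: x ahead of the robot, y to its left, z up, the work surface at z = 0. Lengths are in m, angles in rad, forces in N, time in s.
With the tool pointing down it reaches from about 0.325 to 0.9 m from the base axis. Payload 3.5 kg.
Tool frame: the origin (TCP) lies at the very end of the fingers, on their centre line; the grasp point (between the pads) lies 19 mm behind it (r.tcp_to_grasp is the distance from the TCP to the grasp point, in m); z points along the fingers, y is the line along which they close (so a half turn about z gives the same grasp; the last joint's range is limited). The gripper opens to 85 mm and grips with 20 to 120 N. Pads are 22 mm wide; open, the fingers measure 114 mm over their backs; the gripper's body (76 mm by 85 mm) begins 54 mm behind the grasp point. The pads swing forward as they close: fully open they stand 13 mm farther back than shut.
Start: joints at [-1.346, 0.276, -0.026, 1.268, 0, 1.467], TCP at [0.201, -0.592, 0.208] pointing down, gripper open.
Joint ranges: [-3.12, 3.12], [-0.85, 1.88], [-1.08, 1.24], [-1.95, 2.15], [-1.57, 1.53], [-3.14, 3.14]. Speed limits (rad/s): [2.57, 2.57, 3.14, 3.14, 3.14, 3.14].

### API

Orientations are given as a rotation vector (axis times angle).
In Python, from rig import readout, vision, r gives the robot as it stands.
- The arm moves only by the shell command python3 -m handwheel 'ROWS' [OPENING] [FORCE]. ROWS is JSON, a list of rows, each an object with "translation": the shift along the tool's x, y, z in mm, a list of three; "yaw": the turn about the tool's z in degrees. In form: [{"translation": [dx, dy, dz], "yaw": yaw}, ...]. A call has 1 to 10 rows; each row is the pose to reach, as a shift and turn from the pose commanded when the call began, along the tool's axes at that moment; what a row does not reach only later rows make up. A row lasts 1/8 s, in which the tool goes at most 62.5 mm and 10.7 degrees, less where a joint would pass 70% of its speed; a pose out of reach is approached as far as the arm can. A call with a gripper value outside its range is refused whole. OPENING is the gripper's target within -1 to 1 (fully open at 1, half-way at 0, shut at -1), set as the call begins (- or left out, the last holds). The fingers move at their own pace and stop on an object; FORCE is the grip in N (left out, the last holds). Time passes only in rows, so rows that repeat a pose let the fingers close. It gives the time, the measured TCP pose, the force, the opening and the grip force at its end, in the units of the state.
- readout.state(): the state, without advancing time (a new reading comes with each control period).
- vision.get_image(name): name is "scene" or "top"; returns the picture (480x640x3 uint8, blue, green, red); there is no depth.
- vision.get_calibration(name): a dict with "intrinsics" (3x3 intrinsics, pixels), "k1" (the pictures are not rectified: a ray, as slopes to the right and down, at radius r is drawn at 1 + k1 r^2 times it, then the intrinsics apply), "xyz" and "rotation" of the camera in the world. Camera axes: x right, y down, z forward; pixel columns grow to the right and rows downward; lengths in m; the calibration is good to about 2 mm. A picture is of the moment at which its call begins. get_calibration takes no time and is no camera call.
- r.sign_off(): hands the job in; it is judged then, once.
The state is a dict: "time": time; "q": joint angles; "qvel": joint speeds; "joint_efforts": joint torques, N m; "tool_pos": TCP position; "tool_rot": TCP orientation; "ft_force": force on the tool from outside, world axes, zero at the start; "torque": the same for the moment, N m; "finger_gap": finger opening in m; "grasp_force": force on a finger pad.
Only numpy, scipy, OpenCV 4.12 (cv2) and the standard library are available. Lean on these libraries where they do the work, as an engineer would, in place of code of your own. Each camera call takes 0.05 s, during which the arm holds its last target. There are 200 camera calls.

## Working session

There is one attempt and no reset: what is moved stays moved. The work goes in short steps, Python scripts to look and compute and a shell command to move; the robot and the scene stay as the last step left them, time stands still between calls to the robot, and variables do not carry over. Pictures are saved under pics/ and viewed, at most 10 in all, crops included, and the job is handed in when it is done.

```bash
ls; mkdir -p pics
python3 - <<'E'
from rig import readout, vision, r
import cv2
for n in("scene","top"):
    cv2.imwrite(f"pics/{n}0.png",vision.get_image(n)); print(n,vision.get_calibration(n))
s=readout.state(); print(s)
E
```

```text
pics
scene {'intrinsics': array([[522.08006651,   0.        , 317.53931184],
       [  0.        , 522.08006651, 239.13301521],
       [  0.        ,   0.        ,   1.        ]]), 'k1': -0.044966882671507974, 'xyz': array([1.47822031, 0.16410466, 1.10151549]), 'rotation': array([-1.63513514, -1.94272131,  0.7840199 ])}
top {'intrinsics': array([[520.37613689,   0.        , 324.45805067],
       [  0.        , 520.37613689, 237.91181696],
       [  0.        ,   0.        ,   1.        ]]), 'k1': -0.06574411395871109, 'xyz': array([0.40286594, 0.01356429, 1.26925037]), 'rotation': array([-2.17787859,  2.20301477, -0.13367662])}
{'time': 0.1, 'q': array([-1.34639006e+00,  2.77095108e-01, -2.76934002e-02,  1.26800341e+00,
       -3.25367817e-05,  1.46739116e+00]), 'qvel': array([ 0.00226817, -0.00228707,  0.00287484,  0.00088729,  0.00102723,
        0.00071052]), 'joint_efforts': array([ 2.47710559e-04, -4.46706784e+01,  2.96129072e+01,  8.43707705e-03,
       -1.27062626e-04, -9.56742696e-06]), 'tool_pos': array([ 0.20104766, -0.59101398,  0.20737157]), 'tool_rot': array([-3.09752415e+00, -5.12297843e-01,  2.40396244e-04]), 'ft_force': array([-0.0868008 ,  0.49748503, -0.53289514]), 'torque': array([-0.02871673, -0.03312308,  0.02005623]), 'grasp_force': 0.0, 'finger_gap': 0.08563750211252848}
```

View pics/scene0.png

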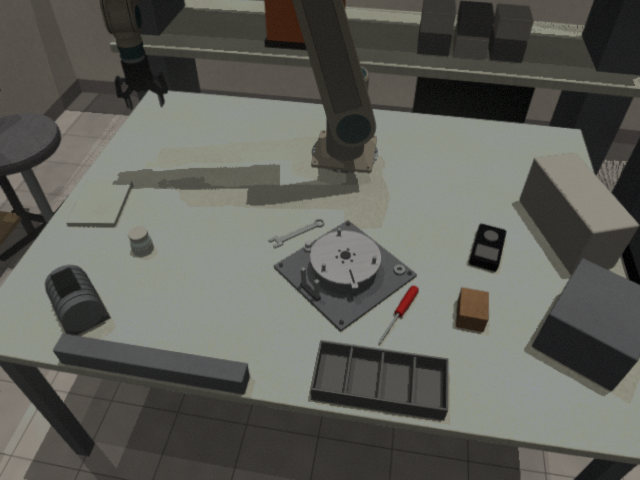

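View pics/top0.png

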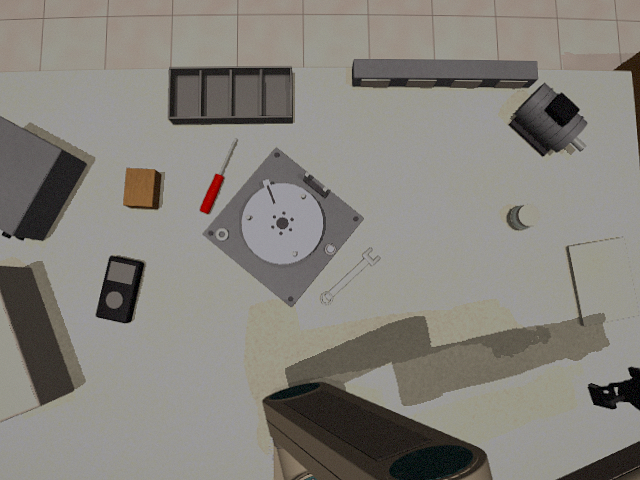

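The scene view shows the rig with the wheel centre near (345,258). In the top view the wheel is at (283,223), the tongue at (267,185) and the gate near (316,184). The arm is clear of all of them.

```bash
cat > h.py <<'E'
from rig import readout, vision, r
import cv2, numpy as np
from scipy.spatial.transform import Rotation as R
C={n:vision.get_calibration(n) for n in("scene","top")}
def ray(n,p):
    c=C[n];K=c["intrinsics"];k=c["k1"]
    d=cv2.undistortPoints(np.array(p,float).reshape(-1,1,2),K,np.array([k,0,0,0,0.]))[:,0]
    d=np.c_[d,np.ones(len(d))]@R.from_rotvec(c["rotation"]).as_matrix().T
    return c["xyz"],d
def cast(n,p,z):
    o,d=ray(n,p); return o+d*((z-o[2])/d[:,2])[:,None]
def proj(n,P):
    c=C[n]; Rm=R.from_rotvec(c["rotation"]).as_matrix().T
    return cv2.projectPoints(np.array(P,float).reshape(-1,1,3),cv2.Rodrigues(Rm)[0],-Rm@c["xyz"],c["intrinsics"],np.array([c["k1"],0,0,0,0.]))[0][:,0]
def tri(pt,ps):
    o1,d1=ray("top",[pt]);o2,d2=ray("scene",[ps]);d1=d1[0];d2=d2[0]
    t=np.linalg.lstsq(np.c_[d1,-d2],o2-o1,rcond=None)[0]
    a=o1+d1*t[0];b=o2+d2*t[1]; return (a+b)/2,np.linalg.norm(a-b)
E
python3 - <<'E'
from h import *
res={}
for n,(u,v) in dict(top=(283,223),scene=(345,258)).items():
    im=cv2.imread(f"pics/{n}0.png");g=cv2.cvtColor(im,cv2.COLOR_BGR2GRAY)
    print(n,g[v-12:v+12:6,u-30:u+31:10].tolist())
    m=np.zeros_like(g);m[v-55:v+56,u-60:u+61]=g[v-55:v+56,u-60:u+61]>140
    m=cv2.morphologyEx(m,cv2.MORPH_OPEN,np.ones((9,9)))
    cs,_=cv2.findContours(m,0,1)
    c=min((c for c in cs if cv2.contourArea(c)>800),key=lambda c:abs(c.mean((0,1))-(u,v)).sum())
    P=cast(n,c[:,0],.068)[:,:2]; (x,y),rr=cv2.minEnclosingCircle(P.astype(np.float32))
    A=np.c_[2*P,np.ones(len(P))];s=np.linalg.lstsq(A,(P**2).sum(1),rcond=None)[0]
    print(n,cv2.fitEllipse(c),s[:2],np.sqrt(s[2]+s[0]**2+s[1]**2),rr)
    s0=55;cr=im[v-s0:v+s0,u-70:u+70]; res[n]=cv2.resize(cr,None,fx=5.6,fy=5.4,interpolation=cv2.INTER_CUBIC)[:300*2]
    res[n]=cv2.resize(cr,(382,300),interpolation=cv2.INTER_CUBIC)
cv2.imwrite("pics/crop.png",np.vstack([cv2.resize(res[k],(764//1,300)) if 0 else res[k] for k in res]))
E
```

```text
top [[154, 157, 155, 116, 155, 157, 155], [154, 155, 46, 121, 163, 155, 154], [153, 155, 157, 60, 152, 156, 155], [155, 155, 141, 138, 156, 156, 156]]
top ((282.3445739746094, 224.26080322265625), (73.57447052001953, 79.6815185546875), 68.15631866455078) [0.54410963 0.07141727] 0.08694244774898625 0.09441006928682327
scene [[138, 138, 141, 138, 137, 135, 138], [138, 138, 136, 50, 133, 134, 134], [140, 137, 131, 50, 136, 136, 84], [139, 120, 138, 137, 136, 140, 120]]
scene ((309.7252502441406, 218.53912353515625), (20.42399787902832, 69.92973327636719), 86.87344360351562) [ 0.42410435 -0.03653491] 0.06330279515741441 0.09081489592790604
```

View pics/crop.png

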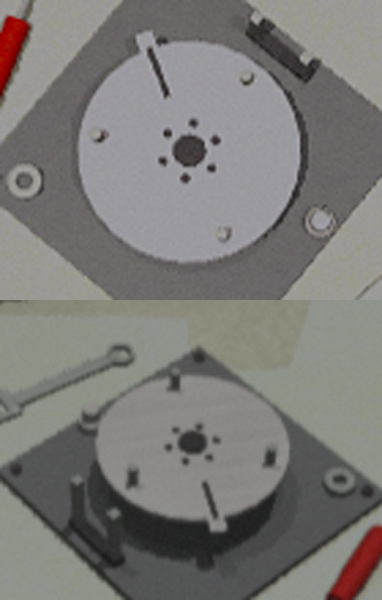

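The crop shows hub, tongue, three pegs and the gate posts clearly. In crop pixels, the top view has the hub at (190,150), tongue tip at (144,35) and posts at (258,18) and (315,65). The scene view has the hub at (192,141) and post tops at (77,180) and (113,213).

Run:
```python
from h import *
T=lambda x,y:(213+x/2.729,168+y/2.727); S=lambda x,y:(275+x/2.729,203+y/2.727)
for nm,a,b in [("hub",T(190,150),S(192,141)),("tongue",T(144,35),S(217,225)),("p1",T(246,76),S(132,168)),("p2",T(98,133),S(270,152)),("p3",T(223,232),S(175,74)),("postL",T(258,18),S(113,213)),("postR",T(315,65),S(77,180))]:
    p,e=tri(a,b);print(nm,p.round(4),round(e,4))
for n,(a,b) in dict(top=(T(190,150),[T(258,18),T(315,65)]),scene=(S(192,141),[S(113,213),S(77,180)])).items():
    h=cast(n,[a],.073)[0];q=cast(n,b,.084);m=q.mean(0)-h
    print(n,h,q,np.linalg.norm(m[:2]),np.degrees(np.arctan2(m[1],m[0])),np.linalg.norm(q[0]-q[1]))
im=cv2.imread("pics/top0.png");g=cv2.cvtColor(im,6);m=np.zeros_like(g);m[175:272,235:330]=g[175:272,235:330]>128
m=cv2.morphologyEx(m,cv2.MORPH_OPEN,np.ones((15,15)));cs,_=cv2.findContours(m,0,1);c=max(cs,key=cv2.contourArea)
P=cast("top",c[:,0],.068)[:,:2];s=np.linalg.lstsq(np.c_[2*P,np.ones(len(P))],(P**2).sum(1),rcond=None)[0]
print(s[:2],np.sqrt(s[2]+s[0]**2+s[1]**2))
```

```text
hub [0.5462 0.073  0.0697] 0.0041
tongue [0.6459 0.1109 0.0694] 0.0022
p1 [0.6063 0.0241 0.0881] 0.0028
p2 [0.5598 0.1495 0.083 ] 0.0043
p3 [0.475  0.0452 0.0873] 0.0045
postL [0.6574 0.0142 0.0808] 0.0042
postR [ 0.6174 -0.0309  0.0731] 0.0107
top [0.54607607 0.07074881 0.073     ] [[ 0.65698795  0.01210982  0.084     ]
 [ 0.61622586 -0.03569466  0.084     ]] 0.12251076658865881 -42.3569066882846 0.06282369669833075
scene [0.54884265 0.075271   0.073     ] [[ 0.6596921   0.01670777  0.084     ]
 [ 0.62609684 -0.02351479  0.084     ]] 0.12261902500723229 -39.91254012574042 0.05240702484863295
[0.54372462 0.07136347] 0.07699678147972493
```

```bash
python3 -m handwheel '[{"translation":[25,-30,0],"yaw":0},{"translation":[65,-78,0],"yaw":0},{"translation":[108,-129,0],"yaw":0},{"translation":[150,-180,0],"yaw":0},{"translation":[193,-230,0],"yaw":0},{"translation":[235,-281,0],"yaw":0},{"translation":[278,-331,0],"yaw":0},{"translation":[320,-382,0],"yaw":0},{"translation":[350,-418,0],"yaw":0},{"translation":[365,-436,0],"yaw":0}]' -1 20
cat > st.py <<'E'
from h import *
import sys
s=readout.state();M=R.from_rotvec(s["tool_rot"]).as_matrix()
t=np.array(eval(sys.argv[1]))
print(s["time"],s["tool_pos"].round(4),"gap",s["finger_gap"],"F",s["ft_force"].round(1),"tool x",M[:,0].round(3),"y",M[:,1].round(3))
print("shift mm",(M.T@(t-s["tool_pos"])*1000).round(1))
E
python3 st.py "[.4598,.0771,.12]"
```

```text
time: 1.35
tool_pos: [0.4064, -0.0586, 0.2081]
tool_rot: [-3.098, -0.518, 0.0]
ft_force: [0.4, -1.1, 0.1]
finger_gap: -0.0001
grasp_force: 0.0
1.35 [ 0.4064 -0.0586  0.2081] gap -5.801600206715082e-05 F [ 0.4 -1.1  0.1] tool x [ 0.946  0.325 -0.   ] y [ 0.325 -0.946 -0.001]
shift mm [  94.6 -110.9   88.2]
```

```bash
python3 -m handwheel '[{"translation":[20,-25,5],"yaw":0},{"translation":[45,-54,20],"yaw":0},{"translation":[70,-83,40],"yaw":0},{"translation":[90,-106,60],"yaw":0},{"translation":[94.6,-111,75],"yaw":0},{"translation":[94.6,-111,78],"yaw":0},{"translation":[94.6,-111,78],"yaw":0}]'
python3 - <<'E'
from h import *
im=[vision.get_image(n) for n in("top","scene")]
a=im[0][150:290,210:350];b=im[1][180:320,275:415]
cv2.imwrite("pics/c2.png",np.hstack([cv2.resize(x,(400,400),interpolation=cv2.INTER_CUBIC) for x in(a,b)]))
E
python3 st.py "[.4598,.0771,.077]"
```

```text
time: 2.22
tool_pos: [0.4598, 0.0733, 0.1304]
tool_rot: [3.099, 0.511, -0.001]
ft_force: [-0.3, 0.3, -0.4]
finger_gap: -0.0002
grasp_force: 0.0
2.325 [0.4606 0.0733 0.1311] gap -5.8006188515487705e-05 F [ 0.6 -0.4 -0.2] tool x [0.947 0.321 0.001] y [ 0.321 -0.947  0.001]
shift mm [ 0.4 -3.9 54.1]
```

View pics/c2.png

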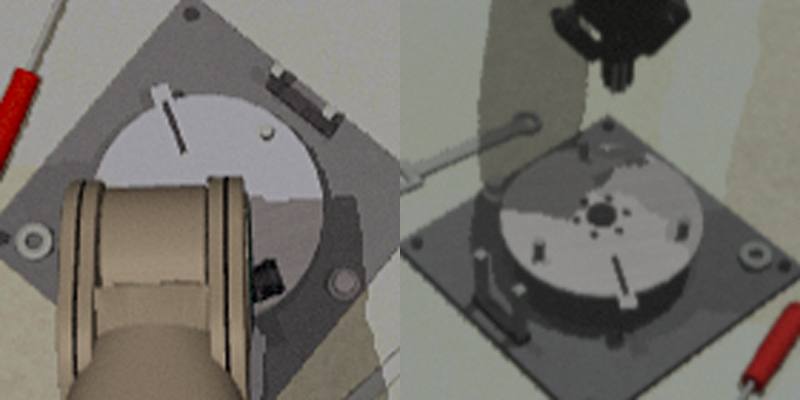

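The top view is partly hidden by the arm. The scene view shows the wheel in full, with the closed fingers behind peg_a (crop 585,150), so I will track with the scene camera.

```bash
python3 -m handwheel '[{"translation":[0,-4,20],"yaw":0},{"translation":[0,-4,45],"yaw":0},{"translation":[0,-4,54],"yaw":0},{"translation":[0,-4,54],"yaw":0}]'
cat > tr.py <<'E'
from h import *
H=np.array([.5485,.075]); th=np.radians(np.arange(0,360,1.))
def prof(g,rs):
    P=np.array([[H[0]+q*np.cos(t),H[1]+q*np.sin(t),.068] for q in rs for t in th])
    uv=proj("scene",P).astype(np.float32).reshape(len(rs),len(th),2)
    return cv2.remap(g,uv[...,0],uv[...,1],1).astype(float).mean(0)
def angle(im):
    g=cv2.cvtColor(im,6)
    o=prof(g,np.arange(.099,.108,.002));l=prof(g,np.arange(.055,.088,.003))
    sm=lambda x,k:np.convolve(np.r_[x[-30:],x,x[:30]],np.ones(k)/k,'same')[30:-30]
    sc=(sm(o,7)-sm(o,25))+2*(sm(l,15)-sm(l,3))
    i=sc.argmax(); w=np.arange(i-4,i+5); v=np.clip(sc[w%360],0,None)
    far=sc.copy();far[(np.arange(i-15,i+16))%360]=-99
    return (w*v).sum()/v.sum(),sc[i],far.max()
def snap():
    t=readout.state()["time"]; a=angle(vision.get_image("scene")); return t,*a
if __name__=="__main__":
    for _ in range(1): print(snap())
    print(angle(cv2.imread("pics/scene0.png")))
E
python3 tr.py; python3 st.py "[.4598,.0771,.077]"
```

```text
time: 2.82
tool_pos: [0.4588, 0.0775, 0.0765]
tool_rot: [3.1, 0.511, -0.001]
ft_force: [0.5, 0.6, 0.1]
finger_gap: 0.0
grasp_force: 0.0
(2.825, np.float64(21.103958539100528), np.float64(151.2500086580086), np.float64(27.523497835497857))
(np.float64(21.11454825800759), np.float64(149.48851948051944), np.float64(26.35986147186148))
2.875 [0.4594 0.0776 0.0771] gap -0.0001974050774595806 F [ 0.  -0.2  0.7] tool x [0.947 0.321 0.001] y [ 0.321 -0.947  0.   ]
shift mm [0.2 0.6 0.1]
```

```bash
python3 -m handwheel '[{"translation":[0,6,0],"yaw":0},{"translation":[0,21,0],"yaw":0},{"translation":[0,46,0],"yaw":0},{"translation":[0,78,0],"yaw":0},{"translation":[0,105,0],"yaw":0},{"translation":[0,110,-20],"yaw":0},{"translation":[0,110,-50],"yaw":0}]'
python3 - <<'E'
from tr import *
for _ in range(5): print(snap())
E
python3 st.py "[.4598,.0771,.077]"
```

```text
time: 3.75
tool_pos: [0.494, -0.0278, 0.1264]
tool_rot: [-3.1, -0.509, 0.003]
ft_force: [-0.2, -0.5, -0.2]
finger_gap: 0.0001
grasp_force: 0.0
(3.75, np.float64(21.083397425085018), np.float64(147.24176623376624), np.float64(28.236571428571466))
(3.8, np.float64(21.11021890290404), np.float64(146.23224242424243), np.float64(27.6991515151515))
(3.85, np.float64(21.11175500085555), np.float64(146.79064935064935), np.float64(27.839826839826827))
(3.9, np.float64(21.07607234879462), np.float64(147.71161904761905), np.float64(28.91823376623377))
(3.95, np.float64(21.09660553278358), np.float64(147.6267705627705), np.float64(28.102995670995654))
4.0 [ 0.4943 -0.0268  0.1262] gap 7.689230342102268e-05 F [-0.5 -0.1  0.1] tool x [0.947 0.321 0.   ] y [ 0.321 -0.947  0.   ]
shift mm [   0.7 -109.5   49.2]
```

Run:
```python
from tr import *
im=vision.get_image("scene"); print(angle(im))
uv=proj("scene",[[.4742,.045,.092],[.4742,.045,.068],[.4943,-.0268,.1262]]);print(uv)
for p in uv: cv2.circle(im,tuple(int(round(x)) for x in p),1,(0,0,255),-1)
b=im[160:320,270:430]
cv2.imwrite("pics/c3.png",cv2.resize(b,(600,600),interpolation=cv2.INTER_CUBIC))
```

```text
(np.float64(21.09701442488907), np.float64(147.83587878787876), np.float64(28.64387878787882))
[[338.32089877 228.69262724]
 [338.08954102 234.82669295]
 [311.02871986 221.67438459]]
```

View pics/c3.png

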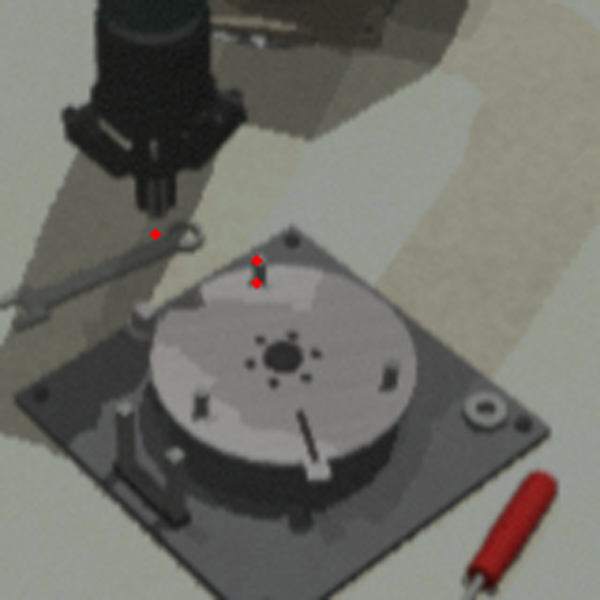

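The tracker is right that the wheel did not move: the flick missed the peg. The visible fingertips end at crop (155,210), but the projected TCP is at (155,235). I need to find the true tip position.

Run:
```python
from tr import *
s=readout.state();T=s["tool_pos"];print(T,s["q"].round(3))
out=[]
for n in("scene","top"):
    im=vision.get_image(n); cv2.imwrite(f"pics/full4{n}.png",im)
    p=proj(n,[T])[0];print(n,p,proj(n,[[.4606,.0733,.1311]]))
    u,v=p.round().astype(int); b=im[v-40:v+20,u-30:u+30]
    b=cv2.resize(b,(400,400),interpolation=cv2.INTER_CUBIC); b=cv2.convertScaleAbs(b,alpha=2.2)
    cv2.circle(b,(int((p[0]-u+30)*6.667),int((p[1]-v+40)*6.667)),3,(0,0,255),-1);out.append(b)
cv2.imwrite("pics/c4.png",np.hstack(out))
```

```text
[ 0.49374136 -0.0264974   0.12570193] [-0.184  0.108 -0.416  1.048 -0.     2.63 ]
scene [311.17942655 221.67761874] [[349.84198727 216.15990696]]
top [325.75520029 243.33596781] [[280.38690838 258.73074261]]
```

View pics/c4.png

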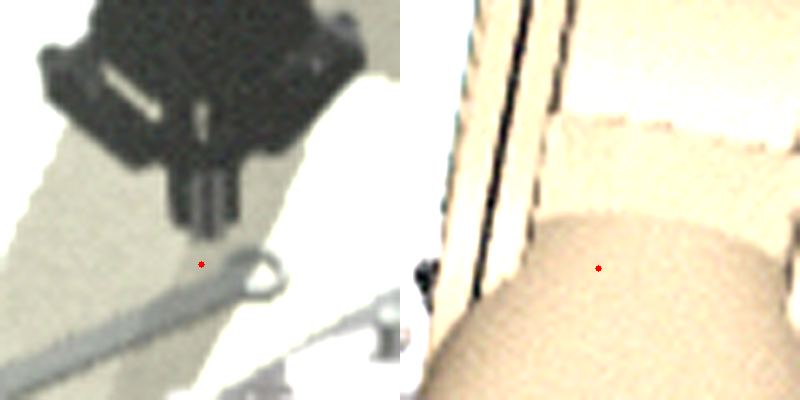

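```bash
python3 -m handwheel '[{"translation":[15,-30,0],"yaw":0},{"translation":[38,-75,0],"yaw":0},{"translation":[38,-75,20],"yaw":0},{"translation":[38,-75,40],"yaw":0},{"translation":[38,-75,48],"yaw":0},{"translation":[38,-75,50],"yaw":0},{"translation":[38,-75,50],"yaw":0}]'
python3 st.py "[.506,.057,.068]"
python3 - <<'E'
from tr import *
s=readout.state();T=s["tool_pos"];im=vision.get_image("scene");print(angle(im))
p=proj("scene",[T])[0];u,v=p.round().astype(int);print(p)
b=cv2.resize(im[v-40:v+20,u-40:u+40],(800,600),interpolation=cv2.INTER_CUBIC);b=cv2.convertScaleAbs(b,alpha=1.6)
cv2.circle(b,(int((p[0]-u+40)*10),int((p[1]-v+40)*10)),3,(0,0,255),-1)
cv2.imwrite("pics/c5.png",b)
E
```

```text
time: 5.03
tool_pos: [0.5065, 0.0569, 0.0767]
tool_rot: [3.099, 0.512, 0.001]
ft_force: [0.7, -0.5, -0.3]
finger_gap: -0.0
grasp_force: 0.0
5.025 [0.5065 0.0569 0.0767] gap -2.348240360398364e-05 F [ 0.7 -0.5 -0.3] tool x [0.947 0.322 0.   ] y [ 0.322 -0.947  0.   ]
shift mm [-0.4 -0.3  8.7]
(np.float64(21.10089060620982), np.float64(152.07809523809522), np.float64(27.625212121212122))
[340.77928281 241.51272631]
```

View pics/c5.png

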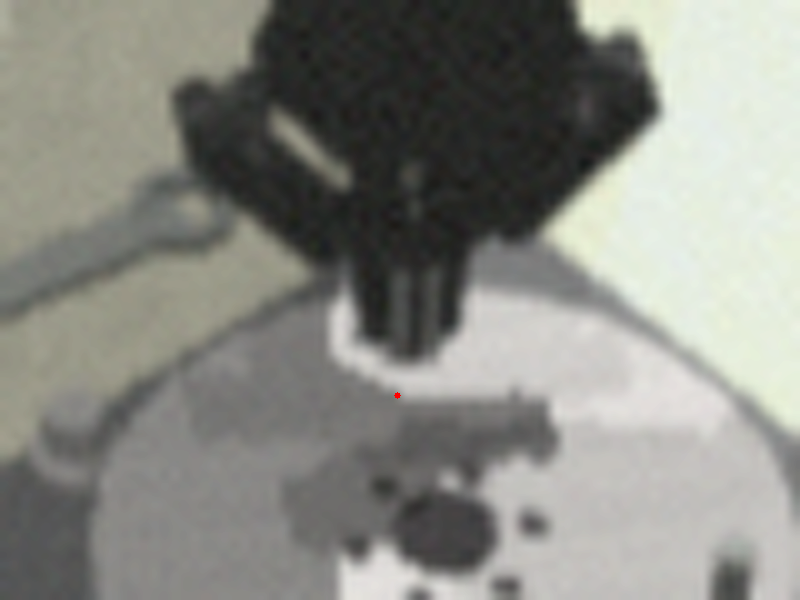

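The tip's lower edge is at crop (405,360), while the reported TCP projects to (397,395). The fingers still seem to be above the face, so I will probe downward gently until they touch.

```bash
python3 -m handwheel '[{"translation":[0,0,3],"yaw":0},{"translation":[0,0,6],"yaw":0},{"translation":[0,0,8],"yaw":0},{"translation":[0,0,10],"yaw":0},{"translation":[0,0,10],"yaw":0}]'
python3 - <<'E'
from rig import readout
for _ in range(1): print(readout.state()["ft_force"],readout.state()["tool_pos"])
E
```

```text
time: 5.7
tool_pos: [0.506, 0.057, 0.0662]
tool_rot: [-3.099, -0.513, 0.001]
ft_force: [-1.0, 0.5, -0.1]
finger_gap: 0.0001
grasp_force: 0.0
[-1.01959614  0.49732222 -0.12642113] [0.50600047 0.05701335 0.06618219]
```

```bash
python3 -m handwheel '[{"translation":[0,0,2],"yaw":0},{"translation":[0,0,4],"yaw":0},{"translation":[0,0,4],"yaw":0}]' | grep -E "pos|force"
python3 -m handwheel '[{"translation":[0,0,2],"yaw":0},{"translation":[0,0,4],"yaw":0},{"translation":[0,0,4],"yaw":0}]'| grep -E "pos|force"
```

```text
tool_pos: [0.506, 0.057, 0.0622]
ft_force: [0.1, -0.0, -0.4]
grasp_force: 0.0
tool_pos: [0.506, 0.057, 0.0582]
ft_force: [-0.1, -0.4, 0.0]
grasp_force: 0.0
```

```bash
python3 -m handwheel '[{"translation":[0,0,2],"yaw":0},{"translation":[0,0,4],"yaw":0},{"translation":[0,0,4],"yaw":0}]' | grep -E "pos|force"
python3 -m handwheel '[{"translation":[0,0,2],"yaw":0},{"translation":[0,0,3],"yaw":0},{"translation":[0,0,3],"yaw":0}]'| grep -E "pos|force"
```

```text
tool_pos: [0.5059, 0.057, 0.0541]
ft_force: [-1.0, 0.2, -0.2]
grasp_force: 0.0
tool_pos: [0.5061, 0.057, 0.0513]
ft_force: [-0.1, -0.1, -0.6]
grasp_force: 0.0
```

Run:
```python
from tr import *
s=readout.state();T=s["tool_pos"];im=vision.get_image("scene");print(angle(im),T)
p=proj("scene",[T])[0];u,v=p.round().astype(int);print(p)
b=cv2.resize(im[v-45:v+15,u-40:u+40],(800,600),interpolation=cv2.INTER_CUBIC);b=cv2.convertScaleAbs(b,alpha=1.6)
cv2.circle(b,(int((p[0]-u+40)*10),int((p[1]-v+45)*10)),3,(0,0,255),-1)
cv2.imwrite("pics/c6.png",b)
```

```text
(np.float64(21.124401502830125), np.float64(151.34219913419915), np.float64(56.45125541125539)) [0.50608925 0.05700254 0.05129272]
[340.57594944 247.7955997 ]
```

View pics/c6.png

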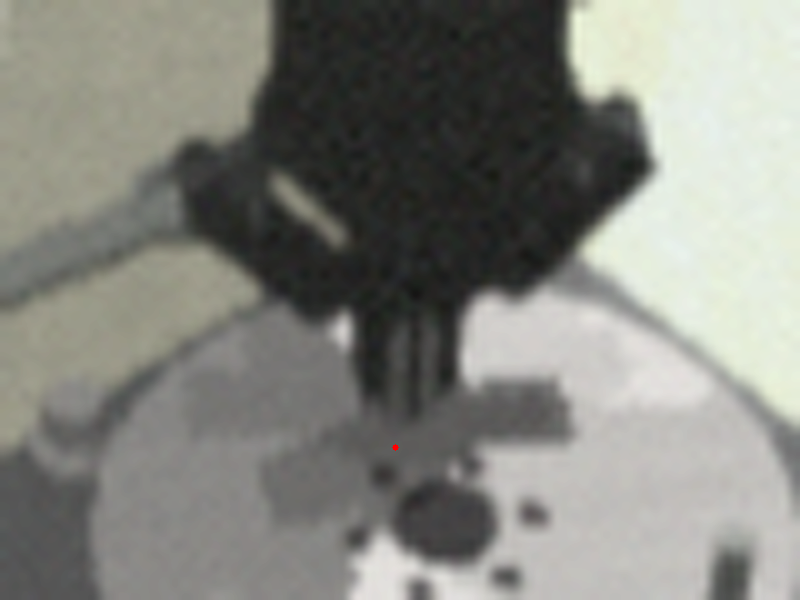

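The tip, at (410,415), is now meeting its shadow on the face, so contact is close. I'll keep going in small steps.

```bash
for i in 1 2; do python3 -m handwheel '[{"translation":[0,0,1],"yaw":0},{"translation":[0,0,2],"yaw":0},{"translation":[0,0,2],"yaw":0}]' | grep -E "pos|ft_force"; done
```

```text
tool_pos: [0.5061, 0.057, 0.0493]
ft_force: [-0.6, -0.3, -0.1]
tool_pos: [0.506, 0.057, 0.0473]
ft_force: [0.2, 0.3, 0.1]
```

```bash
for i in 1 2; do python3 -m handwheel '[{"translation":[0,0,1],"yaw":0},{"translation":[0,0,2],"yaw":0},{"translation":[0,0,2],"yaw":0}]' | grep -E "pos|ft_force"; done
```

```text
tool_pos: [0.5061, 0.057, 0.0453]
ft_force: [0.9, -0.3, -0.1]
tool_pos: [0.5062, 0.057, 0.0436]
ft_force: [-1.2, -0.1, 3.2]
```

The tip touches the face at reported z = 0.045, so the true fingertip is about 23 mm above the reported TCP. That explains the miss. I'll redo the flick lower.

```bash
python3 -m handwheel '[{"translation":[0,0,-20],"yaw":0},{"translation":[0,0,-47],"yaw":0},{"translation":[-17,-17,-47],"yaw":0},{"translation":[-33,-34,-47],"yaw":0},{"translation":[-33,-34,-25],"yaw":0},{"translation":[-33,-34,-11],"yaw":0},{"translation":[-33,-34,-11],"yaw":0}]' | grep -E "pos|ft_force"; python3 tr.py; python3 st.py "[.4635,.0785,.054]"
```

```text
tool_pos: [0.4621, 0.0787, 0.0529]
ft_force: [-0.8, -0.1, -0.4]
(9.625, np.float64(20.880059230980304), np.float64(150.9820606060606), np.float64(24.268225108225124))
(np.float64(21.11454825800759), np.float64(149.48851948051944), np.float64(26.35986147186148))
9.675 [0.4632 0.0786 0.0537] gap 7.7627943990541e-05 F [ 1.4 -0.4  0.3] tool x [ 0.947  0.322 -0.002] y [ 0.322 -0.947 -0.001]
shift mm [ 0.3  0.2 -0.3]
```

```bash
python3 -m handwheel '[{"translation":[0,6,0],"yaw":0},{"translation":[0,21,0],"yaw":0},{"translation":[0,46,0],"yaw":0},{"translation":[0,78,0],"yaw":0},{"translation":[-5,105,0],"yaw":0},{"translation":[-10,110,-20],"yaw":0},{"translation":[-10,110,-45],"yaw":0}]'| grep -E "time|pos|ft_force"
python3 - <<'E'
from tr import *
for _ in range(6): print(*np.round(snap(),2))
E
```

```text
time: 10.55
tool_pos: [0.4897, -0.0306, 0.0998]
ft_force: [-0.0, -0.2, 0.4]
10.55 138.47 57.19 32.06
10.6 147.2 62.97 20.39
10.65 155.87 72.34 36.23
10.7 164.26 77.98 44.74
10.75 172.74 94.64 51.09
10.8 181.1 103.03 48.0
```

```bash
python3 -m handwheel '[{"translation":[15,-25,0],"yaw":0},{"translation":[35,-60,0],"yaw":0},{"translation":[43.5,-77.7,0],"yaw":0},{"translation":[43.5,-77.7,0],"yaw":0},{"translation":[43.5,-77.7,20],"yaw":0},{"translation":[43.5,-77.7,38],"yaw":0},{"translation":[43.5,-77.7,46],"yaw":0},{"translation":[43.5,-77.7,46],"yaw":0},{"translation":[43.5,-77.7,46],"yaw":0},{"translation":[43.5,-77.7,46],"yaw":0}]'| grep -E "time|pos|ft_force"
python3 - <<'E'
from tr import *
for _ in range(4): print(*np.round(snap(),2))
E
python3 st.py "[.506,.057,.053]"
```

```text
time: 12.1
tool_pos: [0.5069, 0.0587, 0.0542]
ft_force: [0.4, 0.5, -0.1]
12.1 35.57 132.1 56.5
12.15 43.24 122.55 53.04
12.2 51.17 107.4 54.28
12.25 59.15 96.11 54.93
12.3 [0.5064 0.0588 0.0538] gap 0.00013404013605785418 F [ 0.8 -0.8  0.3] tool x [0.947 0.322 0.001] y [ 0.322 -0.947  0.   ]
shift mm [-1.   1.6  0.8]
```

```bash
for i in 1 2 3 4 5 6; do python3 -m handwheel '[{"translation":[0,0,0],"yaw":0},{"translation":[0,0,0],"yaw":0},{"translation":[0,0,0],"yaw":0},{"translation":[0,0,0],"yaw":0},{"translation":[0,0,0],"yaw":0},{"translation":[0,0,0],"yaw":0},{"translation":[0,0,0],"yaw":0},{"translation":[0,0,0],"yaw":0},{"translation":[0,0,0],"yaw":0},{"translation":[0,0,0],"yaw":0}]'| grep -E "time"
python3 - <<'E'
from tr import *
a=snap();b=snap();c=snap();print(np.round(a,2),np.round(c,2),"rad/s",np.radians((c[1]-a[1])%360)/.1)
E
done
```

```text
time: 13.55
[ 13.55 185.98  51.74  36.01] [ 13.65 186.1   54.4   40.63] rad/s 0.02108916041025936
time: 14.95
[14.95 64.42 90.37 52.96] [15.05 76.41 78.21 54.76] rad/s 2.092460423997895
time: 16.35
[ 16.35 186.11  54.1   40.91] [ 16.45 186.08  54.18  44.67] rad/s 62.82643802737539
time: 17.75
[ 17.75 341.82 142.54  54.44] [ 17.85 350.27 145.15  53.03] rad/s 1.4746987938240945
time: 19.15
[19.15 88.58 78.09 53.23] [19.25 95.29 75.91 52.91] rad/s 1.1718033025484178
time: 20.55
[ 20.55 169.17  87.53  55.34] [ 20.65 174.05  53.11  49.83] rad/s 0.8525718641030112
```

The bearing drags more than I planned for: at 0.85 rad/s the wheel would stop about 50° short of the gate. While it is still turning, I'll give peg_b another push from behind, then brake on a later pass.

```bash
python3 -m handwheel '[{"translation":[-18,1,0],"yaw":0},{"translation":[-33,3,0],"yaw":0},{"translation":[-30,21,0],"yaw":0},{"translation":[-23.5,36.5,0],"yaw":0},{"translation":[-11.5,52.5,0],"yaw":0},{"translation":[7.5,67,0],"yaw":0},{"translation":[31.5,74.5,0],"yaw":0},{"translation":[52.5,75,0],"yaw":0},{"translation":[56,74,-20],"yaw":0},{"translation":[56,74,-45],"yaw":0}]'| grep -E "time|pos|ft_force"
python3 - <<'E'
from tr import *
for _ in range(4): print(*np.round(snap(),2))
E
python3 st.py "[.506,.057,.08]"
```

```text
time: 21.95
tool_pos: [0.5845, 0.0062, 0.0981]
ft_force: [0.2, -0.2, 0.4]
21.95 299.47 54.31 38.78
22.0 308.22 50.58 34.08
22.05 315.78 53.39 37.79
22.1 324.66 103.73 33.35
22.15 [0.5844 0.0062 0.0985] gap 0.00026720399378599066 F [-0.5  0.3 -1.3] tool x [0.947 0.322 0.001] y [ 0.322 -0.947  0.001]
shift mm [-57.9 -73.3  18.4]
```

```bash
python3 -m handwheel '[{"translation":[-20,-25,0],"yaw":0},{"translation":[-45,-55,0],"yaw":0},{"translation":[-58,-73,0],"yaw":0},{"translation":[-58,-73,0],"yaw":0},{"translation":[-58,-73,20],"yaw":0},{"translation":[-58,-73,38],"yaw":0},{"translation":[-58,-73,48],"yaw":0},{"translation":[-58,-73,48],"yaw":0},{"translation":[-58,-73,48],"yaw":0},{"translation":[-58,-73,48],"yaw":0}]'| grep -E "time|pos|ft_force"; python3 -m handwheel '[{"translation":[0,0,0],"yaw":0},{"translation":[0,0,0],"yaw":0},{"translation":[0,0,0],"yaw":0},{"translation":[0,0,0],"yaw":0},{"translation":[0,0,0],"yaw":0},{"translation":[0,0,0],"yaw":0},{"translation":[0,0,0],"yaw":0},{"translation":[0,0,0],"yaw":0}]'| grep -E "time|pos|ft_force"
python3 - <<'E'
from tr import *
for _ in range(4): print(*np.round(snap(),2))
E
python3 st.py "[.506,.057,.05]"
```

```text
time: 23.4
tool_pos: [0.5055, 0.0571, 0.0512]
ft_force: [-0.0, -0.4, 0.6]
time: 24.4
tool_pos: [0.5045, 0.0572, 0.0504]
ft_force: [0.7, 0.6, 0.5]
24.4 303.07 90.05 53.54
24.45 309.92 98.1 53.29
24.5 316.4 112.15 52.22
24.55 323.03 118.88 54.44
24.6 [0.5045 0.0572 0.0504] gap -0.0002801663703205059 F [-0.6  0.2  0. ] tool x [ 0.947  0.322 -0.   ] y [ 0.322 -0.947 -0.   ]
shift mm [1.3 0.6 0.4]
```

```bash
python3 -m handwheel '[{"translation":[0,0,0],"yaw":0},{"translation":[0,0,0],"yaw":0},{"translation":[0,0,0],"yaw":0},{"translation":[0,0,0],"yaw":0},{"translation":[0,0,0],"yaw":0},{"translation":[0,0,0],"yaw":0},{"translation":[0,0,0],"yaw":0},{"translation":[0,0,0],"yaw":0},{"translation":[0,0,0],"yaw":0}]'| grep -E "time|pos|ft_force"
python3 - <<'E'
from tr import *
for _ in range(5): print(*np.round(snap(),2))
E
```

```text
time: 25.72
tool_pos: [0.5046, 0.0572, 0.0504]
ft_force: [-0.1, -0.9, 0.3]
25.72 109.15 71.49 54.48
25.78 114.79 63.16 53.6
25.82 120.71 61.92 41.15
25.88 126.27 60.67 47.82
25.92 132.15 60.37 54.87
```

```bash
python3 -m handwheel '[{"translation":[0,0,1],"yaw":0},{"translation":[0,0,2],"yaw":0},{"translation":[0,0,3],"yaw":0},{"translation":[0,0,3],"yaw":0},{"translation":[0,0,3],"yaw":0},{"translation":[0,0,3],"yaw":0},{"translation":[0,0,3],"yaw":0},{"translation":[0,0,3],"yaw":0},{"translation":[0,0,3],"yaw":0}]'| grep -E "time|pos|ft_force"
python3 - <<'E'
from tr import *
for _ in range(3): print(*np.round(snap(),2))
print(readout.state()["tool_pos"],readout.state()["time"])
E
```

```text
time: 27.1
tool_pos: [0.5046, 0.0572, 0.0475]
ft_force: [0.1, -0.3, 0.2]
27.1 187.17 50.68 36.15
27.15 187.22 51.27 36.9
27.2 187.2 51.53 44.0
[0.5045143  0.05718216 0.04738848] 27.25
```

```bash
python3 - <<'E'
from tr import *
while True:
    s=snap(); t=readout.state()["time"]; ok=260<s[1]<330 and s[2]>s[3]+12
    print(*np.round(s,2),ok)
    if (ok and s[1]+4.5>=303) or t>=27.65 or (not ok and t>=27.6): break
print(t)
E
python3 -m handwheel '[{"translation":[0,0,5.5],"yaw":0},{"translation":[0,0,5.5],"yaw":0},{"translation":[0,0,5.5],"yaw":0},{"translation":[0,0,5.5],"yaw":0}]'| grep -E "time|pos|ft_force"
python3 - <<'E'
from tr import *
for _ in range(3): print(*np.round(snap(),2))
E
```

```text
27.25 187.17 49.02 46.07 False
27.3 187.25 51.4 44.32 False
27.35 187.1 51.1 44.2 False
27.4 187.17 51.45 47.52 False
27.45 187.11 50.1 47.06 False
27.5 187.07 50.97 49.18 False
27.55 294.84 71.65 51.2 True
27.6 298.63 89.36 50.78 True
27.65
time: 28.15
tool_pos: [0.5054, 0.0571, 0.0425]
ft_force: [0.1, -0.6, 5.9]
28.15 311.74 103.25 46.9
28.2 311.74 103.67 48.24
28.25 311.74 101.8 46.78
```

Run:
```python
from h import *
o=[]
for n,(u,v) in dict(top=(300,205),scene=(330,270)).items():
    im=vision.get_image(n); o.append(cv2.convertScaleAbs(cv2.resize(im[v-40:v+40,u-40:u+40],(400,400),interpolation=cv2.INTER_CUBIC),alpha=1.3))
cv2.imwrite("pics/c7.png",np.hstack(o)); print(readout.state()["ft_force"])
```

```text
[-0.95553149 -0.02062189  4.86122719]
```

View pics/c7.png

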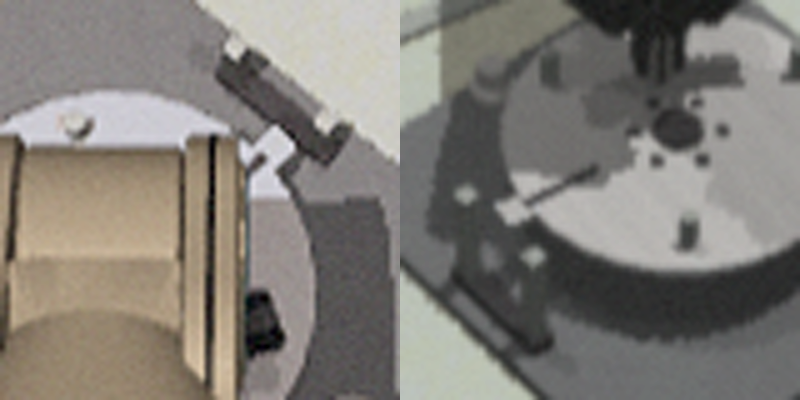

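The tongue tip, at crop (278,138) top and (505,212) scene, lies between the posts but nearer one of them. I'll check that numerically before handing in.

Run:
```python
from h import *
for n,off,tip,posts in [("top",(260,165),(279,137),[(237,46),(325,121)]),("scene",(290,230),(105,212),[(66,194),(134,256)])]:
    f=lambda p,z:cast(n,[np.array(off)+np.array(p)/5],z)[0]
    a=f(tip,.068);q=[f(p,.084) for p in posts];h=np.array({"top":[.5461,.0707],"scene":[.5488,.0753]}[n])
    m=(q[0]+q[1])[:2]/2-h; v=a[:2]-h; ang=lambda w:np.degrees(np.arctan2(w[1],w[0]))
    g=h+.11*m/np.linalg.norm(m)
    print(n,ang(v),np.linalg.norm(v),[ang(x[:2]-h) for x in q],ang(m),"dist",np.linalg.norm(h+.11*v/np.linalg.norm(v)-g))
```

```text
top -47.154757642534236 0.10570923957620226 [np.float64(-27.523538358037616), np.float64(-52.237245931341654)] -39.80866969395209 dist 0.014093818281069988
scene -47.986034672566426 0.10729369774084468 [np.float64(-52.25857523933246), np.float64(-27.409259936768283)] -39.839890578177474 dist 0.015626304716200825
```

Both views put the tongue tip about 15 mm from the gate's middle, within the 22 mm limit. The wheel is still and held with about 5 N.

```bash
python3 -c "
from rig import r
print(r.sign_off())"
```

```text
the job is handed in; nothing more can be done
None
```

The wheel ran free above 1 rad/s for about 9 s and, kept turning by one more push on a peg, was braked at about 1.6 rad/s; its first stop was in the gate (tongue tip about 15 mm from the middle, limit 22 mm), it is held with about 5 N, and the job is handed in.

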